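Load a terminal strip under the spring flap of a test nest

TASK

Load the green terminal strip into the bench test nest without gripping or lifting anything: with one fingertip press the paddle down to hold the spring flap open, and with the other fingertip push the strip along its channel, under the raised flap, until it is home against the end stop. Only then let the paddle go, so that the flap springs down and clamps the strip, and leave the plug, the reel and the cutters where they are.

Things in the scene. Friction and masses are not known exactly. Their poses are not given: they have to be found in the camera images.
- nest: Aluminium test nest fixed to the bench. Origin: on the bench, on the channel's centre line. x: along the channel from the open mouth (x = -80 mm) to the end stop; y: left; z: up. Channel 25 mm wide (y = -12.5 to 12.5), floor = bench, between rails 7 mm high, flared outwards before x = -55 mm; the right rail reaches to y = -25 mm, the left one to y = +43 mm.
- stop_face (a point): Middle of the inner face of the nest's end stop, at nest x = +90, y = 0, z = 8 mm. The stop is 16 mm high and 14 mm thick, y = -30 to +46 mm.
- shaft (a point): Point on the hinge shaft of the rocker, at nest x = 0, y = +28, z = 24 mm; the shaft runs parallel to the nest's x, left of the channel, on three pedestals 30 mm high (nest y = 22 to 34 mm) at x = -90, +49 and +96 mm.
- flap (a joint): Rocker angle, rad. A grey 4 mm plate on the shaft: flap to the right, paddle to the left. 0 = closed (flap droops by 0.38 rad, paddle rises by as much to the left); pressing the paddle down lifts the flap. 0.38 = level, plate top at z = 26 mm; from 0.45 the strip passes under; 0.85 = stop. On the strip it reads about 0.4. A spring closes it when let go (0.05 N m at 0, 0.135 N m at 0.85).
- flap_edge (a point): Fixed point where the flap's front edge crosses the channel: nest x = 54, y = 0, z = 20 mm. The flap covers x = 54 to 90 mm and reaches right across the channel, 43 mm from the shaft, with a rubber pad below. Closed, it comes down to about 7 mm above the bench and blocks the channel; pushing the strip against it does not open it.
- paddle_mid (a point): Fixed point of the nest, x = -25, y = +64, z = 24 mm: a good line (y = 64 mm) to press the paddle, which spans x = -95 to +45 mm and reaches 47 mm left of the shaft; at rest its top is here at about z = 40 mm. A fingertip on this line at z = 14 mm holds the rocker at about 0.75 to 0.8, with 2 to 4 N, and may slide along x as it presses.
- strip_center (a point): Centre (10 mm up) of the green terminal strip, a 30 g block 60 mm long, 22 wide, 20 high, standing on the bench in the channel. It starts wholly before the flap, centre at nest x = -12 to +14 mm; its near end (30 mm before the centre) is free to be pushed. Home against the stop the centre is at x = +60 mm and the near end, x = +30 mm, still sticks out before the flap.
- strip: The same terminal strip; origin at the centre of its underside; its y axis is the long one and lies along the channel.
- plug: Bystander: round dark sensor plug, 19x53x20 mm, lying loose to the right of the nest; origin at the centre of its underside, long axis y.
- reel: Bystander: small solder reel, 52 mm across, 36 mm high, standing loose to the right of the nest; origin at the centre of its underside.
- cutter: Bystander: side cutters with red handles, 53x125x11 mm, lying loose to the left of the nest; origin at the centre of the underside, long axis y.

How it is judged:
By the outcome, as a careful person would: the job done as asked, in the order asked, and still so for the second after the job is handed in, with the robot touching nothing.
It also fails if it takes over 35 s, if anything falls off the work surface, if the arm or the gripper's body presses on something with over 40 N, if the wrist force passes 120 N, or if a joint passes its speed limit or range.

ROBOT

A 6-joint arm with a two-finger parallel gripper is mounted at the origin on a cart in front of the work surface, level with it; the furniture and walls round the work are solid. World frame = base frame: x ahead of the robot, y to its left, z up, the work surface at z = 0. Lengths are in m, angles in degrees, forces in N, time in s.
With the tool pointing down it reaches from about 0.4 to 0.825 m from the base axis. Payload 7 kg.
Tool frame: the origin (TCP) lies on the centre line of the jaws, within the pads' length; the fingertips stand 22 mm ahead of it and the grasp point (between the pads) lies 3 mm ahead of it; z points along the fingers, y is the line along which they close (so a half turn about z gives the same grasp; the last joint's range is limited). The gripper opens to 88 mm and grips with 3 to 60 N. Pads are 19 mm wide; open, the fingers measure 130 mm over their backs; the gripper's body (78 mm by 193 mm) begins 47 mm behind the grasp point.
Start: joints at [86.064, 20.546, 0.682, 0, -70.136, -16.507], TCP at [0.236, 0.632, 0.218] pointing down, gripper open.
Joint ranges: [-176.03, 176.03], [-82.01, 121.73], [-58.28, 71.71], [-173.87, 95.51], [-174.79, -0.11], [-173.66, 173.66]. Speed limits (degrees/s): [136.94, 136.94, 172.46, 180, 180, 180].

INTERFACE

Orientations are given as [roll, pitch, yaw] about the fixed x, y, z axes, in that order (R = Rz(yaw) Ry(pitch) Rx(roll)).
In Python, from plant import get_state, cams, r gives the robot as it stands.
- The arm moves only by the tool apply_moves, never from a script. Its argument "targets" is a list of rows, each an object with "dp": the shift along the world's x, y, z in m, a list of three; "yaw": the turn about the world's z in degrees. In form: [{"dp": [x, y, z], "yaw": yaw}, ...]. A call has 1 to 20 rows; each row is the pose to reach, as a shift and turn from the pose commanded when the call began; what a row does not reach only later rows make up. A row lasts 1/12 s, in which the tool goes at most 41.7 mm and 7.16 degrees, less where a joint would pass 70% of its speed; a pose out of reach is approached as far as the arm can. A call with a gripper value outside its range is refused whole. "grip" is the gripper command: -1 is fully open, 1 is shut, values between are in proportion, set as the call begins (left out, the last holds). The fingers move at their own pace and stop on an object; "squeeze" is the grip in N (left out, the last holds). Time passes only in rows, so rows that repeat a pose let the fingers close. It gives the time, the measured TCP pose, the force, the opening and the grip force at its end, in the units of the state.
- get_state(): the state, without advancing time (a new reading comes with each control period).
- cams.capture(name): name is "scene" or "top" or "wrist"; returns a dict with "image" (420x560x3 uint8, red, green, blue), "range_z" (420x560 float32, m along the optical axis (not along the pixel's ray), 0 where there is no reading), "fx", "fy", "cx", "cy" (pixels), "R" (3x3) and "t" (3): a world point X has camera coordinates R X + t; the wrist camera has in their place "T_tool_cam" (4x4, takes a point from camera to tool coordinates, whose origin is the TCP and whose axes are the flange's). Camera axes: x right, y down, z forward; pixel columns grow to the right and rows downward; lengths in m; the calibration is good to about 2 mm. The wrist camera is an equidistant fisheye: a pixel r from the principal point sees the ray r / f radians off the axis. A picture is of the moment at which its call begins: read the wrist's pose just before it.
- r.close_job(): hands the job in; it is judged then, once.
The state is a dict: "time_s": time; "joints": joint angles; "qd": joint speeds; "joint_torque": joint torques, N m; "tcp_pos": TCP position; "eef_rot": TCP orientation; "contact_force": force on the tool from outside, world axes, zero at the start; "moment": the same for the moment, N m; "gripper_width": finger opening in m; "gripper_force": force on a finger pad.
Only numpy, scipy, OpenCV 4.12 (cv2) and the standard library are available. Lean on these libraries where they do the work, as an engineer would, in place of code of your own. Each camera call takes 0.05 s, during which the arm holds its last target. There are 200 camera calls.

## Working session

There is one attempt and no reset: what is moved stays moved. The work goes in short steps, Python scripts to look and compute and a tool call to move; the robot and the scene stay as the last step left them, time stands still between calls to the robot, and variables do not carry over. Pictures are saved under pics/ and viewed, at most 10 in all, crops included, and the job is handed in when it is done.

Besides the shell and the picture viewer there is one more tool, called after "Request:" by a JSON object that holds its "op" and its "data", one argument or row to a line. apply_moves: Moves the arm, as the interface text tells. Its arguments: {"type":"object","properties":{"targets":{"type":"array","items":{"type":"object","properties":{"dp":{"type":"array","items":{"type":"number"}},"yaw":{"type":"number"}}}},"grip":{"type":"number"},"squeeze":{"type":"number"}},"required":["targets"]}

```bash
mkdir -p pics; ls
python3 - <<'E'
from plant import get_state,cams
import cv2,numpy as np
s=get_state();print({k:np.round(v,4).tolist() for k,v in s.items()})
for n in ["top","scene"]:
    c=cams.capture(n);cv2.imwrite(f"pics/{n}1.png",c["image"][:,:,::-1]);np.savez(f"pics/{n}1.npz",**c)
    print(n,c["fx"],c["cx"],c["cy"],np.round(c["R"],3).tolist(),c["t"])
E
```

```text
pics
{'time_s': 0.0, 'joints': [86.064, 20.592, 0.6327, -0.0214, -70.1357, -16.5069], 'qd': [0.0497, 0.0452, 0.0368, 0.0151, 0.0481, 0.0513], 'joint_torque': [0.0003, -58.2714, 29.3054, 6.9976, 0.007, -0.0002], 'tcp_pos': [0.2356, 0.632, 0.2168], 'eef_rot': [179.9033, -0.0077, -20.4502], 'contact_force': [-0.2087, 0.0382, -1.037], 'moment': [-0.0424, -0.0369, 0.0202], 'gripper_force': 0.0, 'gripper_width': 0.0875}
top 531.025516414423 274.08570253581905 204.98618687105522 [[-0.024, -0.999, 0.029], [-0.998, 0.022, -0.063], [0.063, -0.031, -0.998]] [0.03859445 0.5853775  0.93199994]
scene 397.783937354172 274.93041879803695 211.17925297267382 [[0.806, -0.592, 0.004], [-0.453, -0.621, -0.639], [0.381, 0.513, -0.769]] [-0.47221137  0.31183824  0.64235361]
```

View pics/top1.png

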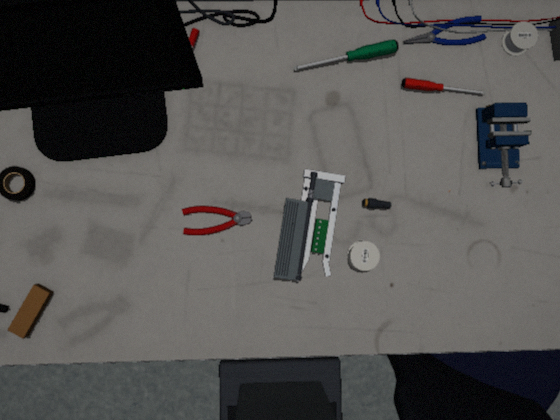

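View pics/scene1.png

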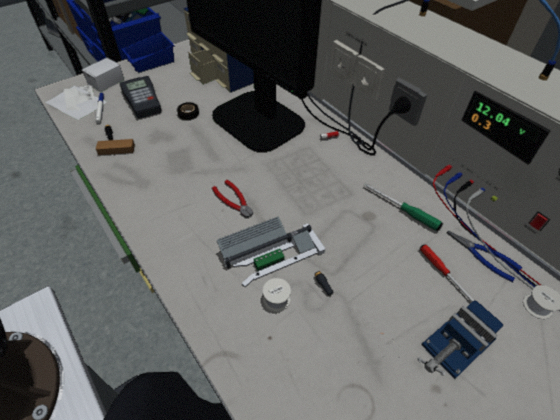

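Run:
```python
import cv2,numpy as np
c=np.load("pics/top1.npz");im=c["image"][160:295,260:395,::-1]
cv2.imwrite("pics/crop1.png",cv2.convertScaleAbs(cv2.resize(im,(594,594),fx=0,fy=0,interpolation=cv2.INTER_CUBIC),alpha=1.3))
print(c["fy"])
```

```text
531.025516414423
```

View pics/crop1.png

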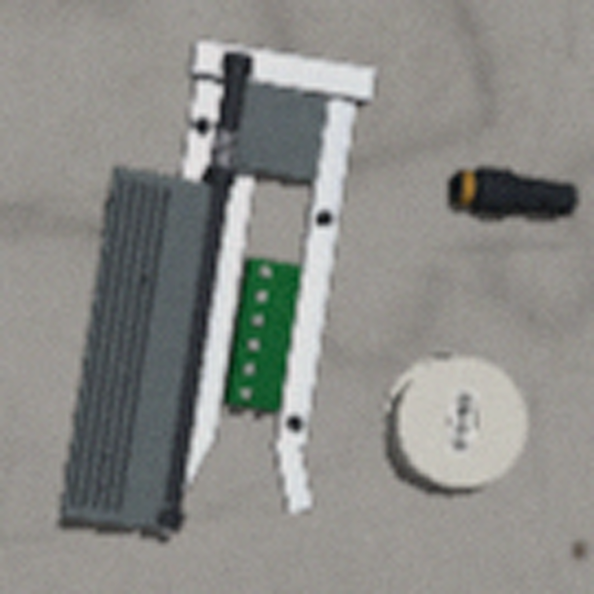

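```bash
cat > h.py <<'E'
import cv2,numpy as np
from scipy.optimize import least_squares
def proj(c,X):
    p=np.atleast_2d(X)@c["R"].T+c["t"]; return p[:,:2]/p[:,2:]*[c["fx"],c["fy"]]+[c["cx"],c["cy"]]
def unproj(c,uv,z):
    d=np.append((np.asarray(uv,float)-[c["cx"],c["cy"]])/[c["fx"],c["fy"]],1)@c["R"]
    o=-c["R"].T@c["t"]; return o+d*(z-o[2])/d[2]
def n2w(p,P):
    P=np.atleast_2d(np.array(P,float)); a=p[2]; C,S=np.cos(a),np.sin(a)
    return np.c_[p[0]+C*P[:,0]-S*P[:,1],p[1]+S*P[:,0]+C*P[:,1],P[:,2]]
E
python3 - <<'E'
from h import *
c=np.load("pics/top1.npz")
s=594/135
uv=lambda q:np.array(q,float)/s-[.4,.4]+[260,160]
N=np.array([[104,46,16],[104,-30,16],[-80+25,-25,7],[45,71.6,43.3],[-95,71.6,43.3],[90,-25,7]])/1e3
Q=uv([[197,42],[376,67],[308,440],[117,167],[62,525],[355,103]])
# closed flap far/near corners? left for check
f=lambda p:(proj(c,n2w(p,N))-Q).ravel()
r=least_squares(f,[.35,-.05,-.15]);p=r.x
print("nest",p,np.degrees(p[2]),r.fun.reshape(-1,2).round(1).tolist())
np.save("nest.npy",p)
S=np.array([unproj(c,u,.02) for u in uv([[246,258],[300,264],[279,410],[230,403]])])
d=S[:,:2]-p[:2];C,Sn=np.cos(p[2]),np.sin(p[2])
print("strip nest",(np.c_[C*d[:,0]+Sn*d[:,1],-Sn*d[:,0]+C*d[:,1]]*1e3).round(1).tolist())
# bench check from depth
z=c["range_z"]
def xyz(u,v):
    Z=z[v,u];k=np.array([(u-c["cx"])/c["fx"]*Z,(v-c["cy"])/c["fy"]*Z,Z]);return ((k-c["t"])@c["R"]).round(4)
for u in [(270,160),(350,280),(319,237),(280,230),(285,255),(365,256),(245,218)]:print(u,xyz(*u))
sc=np.load("pics/scene1.npz");im=sc["image"][:,:,::-1].copy()
M=np.array([[104,46,16],[104,-30,16],[90,-30,16],[-55,-25,7],[45,71.6,43.3],[-95,71.6,43.3],[54,0,20]])/1e3
im=cv2.resize(im[190:310,190:350],None,fx=5,fy=5,interpolation=cv2.INTER_CUBIC)
for q in proj(sc,n2w(p,M)):cv2.circle(im,tuple(int(t) for t in (q-[190,190]+.5)*5),4,(0,0,255),1)
cv2.imwrite("pics/sc2.png",im)
print(n2w(p,np.array([[-25,64,24],[0,28,24],[90,0,8]])/1e3))
E
```

```text
nest [ 0.54052935 -0.05757586 -0.16702021] -9.56955332095765 [[-0.8, -0.5], [0.1, -0.0], [0.2, 2.1], [-0.5, 0.1], [0.6, -1.2], [0.4, -0.5]]
strip nest [[18.3, 12.7], [19.0, -9.4], [-40.7, -9.0], [-40.8, 11.1]]
(270, 160) [6.699e-01 3.030e-02 3.000e-04]
(350, 280) [ 0.448  -0.1095  0.0017]
(319, 237) [ 0.5271 -0.0531  0.0225]
(280, 230) [ 0.5415  0.0151 -0.001 ]
(285, 255) [0.4971 0.0089 0.0365]
(365, 256) [ 0.4921 -0.1304  0.041 ]
(245, 218) [0.5642 0.0779 0.0119]
[[ 0.5265169   0.00968967  0.024     ]
 [ 0.5451842  -0.02996549  0.024     ]
 [ 0.62927695 -0.07253789  0.008     ]]
```

View pics/sc2.png

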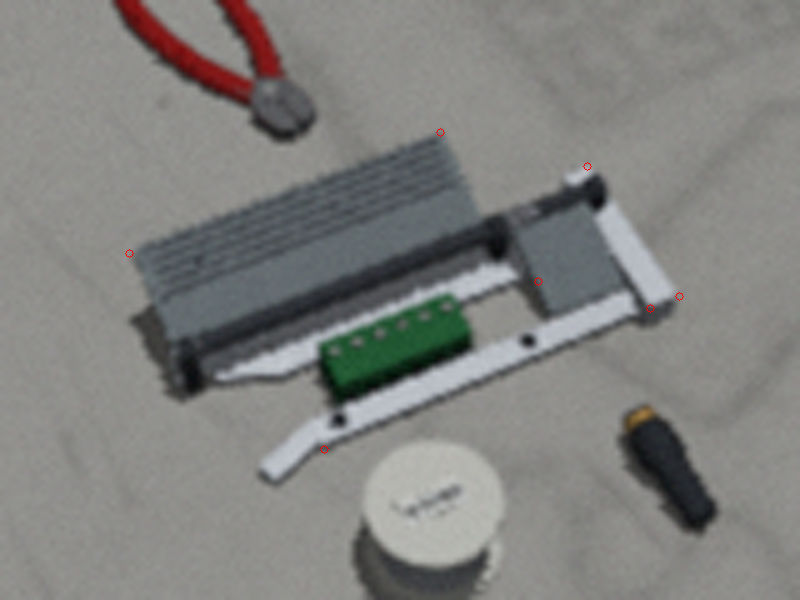

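The top crop shows the nest with its stop at the top (corners near (197,42) and (376,67)), the strip at (265,335), and the paddle on the left. The scene overlay agrees to about 2–3 mm. Next I move to a hover with the tool aligned to the nest, jaws at about 46 mm.

Request:
{"op": "apply_moves", "data": {
  "targets": [
    {"dp":[0.005,-0.013,0],"yaw":0},
    {"dp":[0.015,-0.039,0],"yaw":0.5},
    {"dp":[0.028,-0.071,0],"yaw":1},
    {"dp":[0.041,-0.107,0],"yaw":2},
    {"dp":[0.055,-0.143,0],"yaw":2.5},
    {"dp":[0.069,-0.178,-0.002],"yaw":3},
    {"dp":[0.083,-0.214,-0.006],"yaw":4},
    {"dp":[0.097,-0.249,-0.01],"yaw":4.5},
    {"dp":[0.11,-0.285,-0.015],"yaw":5},
    {"dp":[0.124,-0.321,-0.02],"yaw":6},
    {"dp":[0.138,-0.356,-0.025],"yaw":6.5},
    {"dp":[0.152,-0.392,-0.03],"yaw":7},
    {"dp":[0.166,-0.428,-0.035],"yaw":7.5},
    {"dp":[0.179,-0.463,-0.04],"yaw":8},
    {"dp":[0.193,-0.499,-0.045],"yaw":9},
    {"dp":[0.207,-0.535,-0.05],"yaw":9.5},
    {"dp":[0.221,-0.57,-0.055],"yaw":10},
    {"dp":[0.233,-0.603,-0.06],"yaw":10.5},
    {"dp":[0.243,-0.629,-0.066],"yaw":10.9},
    {"dp":[0.251,-0.648,-0.068],"yaw":10.9}
  ],
  "grip": -0.05
}}

```text
time_s: 1.77
tcp_pos: [0.4861, -0.0183, 0.1488]
eef_rot: [180.0, 0.1, -9.6]
contact_force: [0.4, 0.8, 0.9]
gripper_width: 0.0457
gripper_force: 0.0
```

Request:
{"op": "apply_moves", "data": {
  "targets": [
    {"dp":[0,0,0],"yaw":0},
    {"dp":[0,0,0],"yaw":0},
    {"dp":[0,0,0],"yaw":0}
  ]
}}

```text
time_s: 2.02
tcp_pos: [0.4863, -0.0157, 0.1497]
eef_rot: [-180.0, 0.0, -9.6]
contact_force: [-0.0, -0.2, -0.5]
gripper_width: 0.0462
gripper_force: 0.0
```

Run:
```python
from plant import get_state,cams
from h import *
s=get_state();print({k:np.round(v,4).tolist() for k,v in s.items()})
w=cams.capture("wrist");np.savez("pics/w1.npz",**w)
print(w["fx"],w["cx"],w["cy"],np.round(w["T_tool_cam"],3).tolist())
cv2.imwrite("pics/w1.png",cv2.resize(w["image"][:,:,::-1],(800,600),interpolation=cv2.INTER_CUBIC))
c=cams.capture("top");np.savez("pics/top2.npz",**c)
```

```text
{'time_s': 2.0167, 'joints': [21.3578, 6.0844, -28.0973, -0.0109, -55.8307, 59.0548], 'qd': [1.2997, -0.3797, 0.1562, 0.0475, -0.0524, 0.0226], 'joint_torque': [-0.7625, -34.0864, 25.8423, 6.1043, 0.0851, 0.0343], 'tcp_pos': [0.4863, -0.0157, 0.1497], 'eef_rot': [-179.9987, 0.0153, -9.5934], 'contact_force': [-0.0083, -0.1576, -0.4829], 'moment': [0.01, -0.0355, 0.0648], 'gripper_force': 0.0, 'gripper_width': 0.0462}
325.19226210127806 275.80118652177646 209.6187029668008 [[0.0, -0.969, -0.248, 0.067], [1.0, -0.0, 0.001, 0.001], [-0.001, -0.248, 0.969, -0.167], [0.0, 0.0, 0.0, 1.0]]
```

View pics/w1.png

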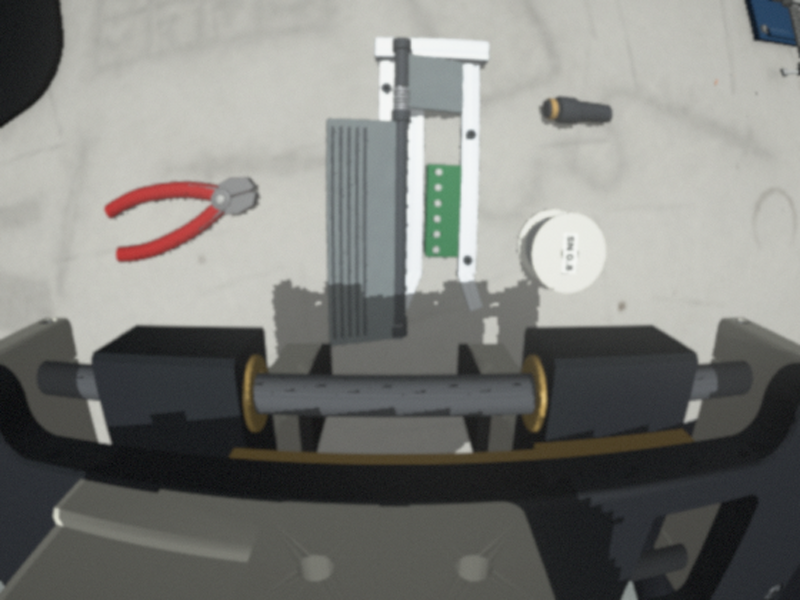

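Run:
```python
from h import *
from scipy.spatial.transform import Rotation as Ro
w=np.load("pics/w1.npz")
tcp=np.array([.4863,-.0157,.1497]);Rt=Ro.from_euler('xyz',[-179.9987,.0153,-9.5934],degrees=True).as_matrix()
T=w["T_tool_cam"];K=np.array([[w["fx"],0,w["cx"]],[0,w["fy"],w["cy"]],[0,0,1]])
def W(uv,z):
    q=cv2.fisheye.undistortPoints((np.array(uv,float)/(800/560)).reshape(-1,1,2),K,np.zeros(4)).reshape(-1,2)
    o=Rt@T[:3,3]+tcp;d=np.c_[q,np.ones(len(q))]@(Rt@T[:3,:3]).T
    return o+d*((z-o[2])/d[:,2])[:,None]
p=np.load("nest.npy")
def nest(P):
    d=P[:,:2]-p[:2];C,S=np.cos(p[2]),np.sin(p[2]);return (np.c_[C*d[:,0]+S*d[:,1],-S*d[:,0]+C*d[:,1]]*1e3).round(1).tolist()
print("tcp",nest(tcp[None]))
print("strip (-41..19)",nest(W([[427,164],[460,164],[461,257],[426,256]],.02)))
print("stop 104,46 / 104,-30",nest(W([[376,38],[489,42]],.016)))
print("paddle (45,71.6),(-95,71.6)",nest(W([[327,120],[331,343]],.0433)))
print("rail right outer y-25",nest(W([[480,70],[477,275]],.007)))
```

```text
tcp [[-60.4, 32.3]]
strip (-41..19) [[18.4, 10.0], [18.9, -11.1], [-41.4, -12.8], [-40.9, 10.1]]
stop 104,46 / 104,-30 [[103.3, 42.4], [102.8, -31.3]]
paddle (45,71.6),(-95,71.6) [[44.2, 69.9], [-92.2, 70.5]]
rail right outer y-25 [[84.8, -26.6], [-55.9, -26.2]]
```

Request:
{"op": "apply_moves", "data": {
  "targets": [
    {"dp":[0,0,-0.01]},
    {"dp":[0,0,-0.03]},
    {"dp":[0,0,-0.05]},
    {"dp":[0,0,-0.065]},
    {"dp":[0,0,-0.075]},
    {"dp":[0,0,-0.08]},
    {"dp":[0,0,-0.083]},
    {"dp":[0,0,-0.086]},
    {"dp":[0,0,-0.089]},
    {"dp":[0,0,-0.092]},
    {"dp":[0,0,-0.095]},
    {"dp":[0,0,-0.098]},
    {"dp":[0,0,-0.101]},
    {"dp":[0,0,-0.104]},
    {"dp":[0,0,-0.107]},
    {"dp":[0,0,-0.109]},
    {"dp":[0,0,-0.111]},
    {"dp":[0,0,-0.113]},
    {"dp":[0,0,-0.113]},
    {"dp":[0,0,-0.113]}
  ]
}}

```text
$.targets[0]: bad value
```

Run:
```python
from plant import get_state,cams
from h import *
s=get_state();print({k:np.round(s[k],4).tolist() for k in ["time_s","tcp_pos","contact_force","gripper_width"]})
w=cams.capture("wrist");c=cams.capture("scene")
a=cv2.resize(w["image"][0:280,160:440,::-1],(560,560))[:, :]
b=cv2.resize(c["image"][150:290,200:340,::-1],None,fx=4,fy=4,interpolation=cv2.INTER_CUBIC)
cv2.imwrite("pics/p2.png",cv2.resize(np.hstack([a,b]),(800,400)))
```

```text
{'time_s': 2.1167, 'tcp_pos': [0.4865, -0.015, 0.15], 'contact_force': [-0.0356, 1.3107, -0.3801], 'gripper_width': 0.0464}
```

View pics/p2.png

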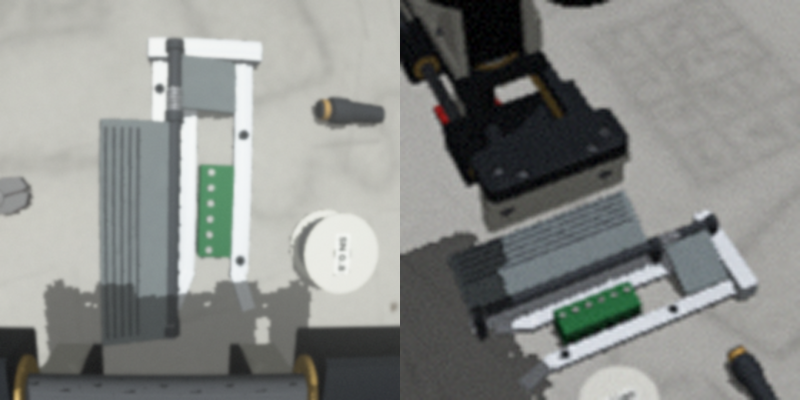

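The move was refused because each row needs a yaw, so the picture just shows the hover again. I resend with yaw.

Request:
{"op": "apply_moves", "data": {
  "targets": [
    {"dp":[0,0,-0.01],"yaw":0},
    {"dp":[0,0,-0.03],"yaw":0},
    {"dp":[0,0,-0.05],"yaw":0},
    {"dp":[0,0,-0.065],"yaw":0},
    {"dp":[0,0,-0.075],"yaw":0},
    {"dp":[0,0,-0.08],"yaw":0},
    {"dp":[0,0,-0.083],"yaw":0},
    {"dp":[0,0,-0.086],"yaw":0},
    {"dp":[0,0,-0.089],"yaw":0},
    {"dp":[0,0,-0.092],"yaw":0},
    {"dp":[0,0,-0.095],"yaw":0},
    {"dp":[0,0,-0.098],"yaw":0},
    {"dp":[0,0,-0.101],"yaw":0},
    {"dp":[0,0,-0.104],"yaw":0},
    {"dp":[0,0,-0.107],"yaw":0},
    {"dp":[0,0,-0.109],"yaw":0},
    {"dp":[0,0,-0.111],"yaw":0},
    {"dp":[0,0,-0.113],"yaw":0},
    {"dp":[0,0,-0.113],"yaw":0},
    {"dp":[0,0,-0.113],"yaw":0}
  ]
}}

```text
time_s: 3.88
tcp_pos: [0.4867, -0.0156, 0.0367]
eef_rot: [180.0, 0.0, -9.5]
contact_force: [0.7, -0.4, -0.3]
gripper_width: 0.0463
gripper_force: 0.0
```

Run:
```python
from plant import get_state,cams
from h import *
s=get_state();print({k:np.round(s[k],4).tolist() for k in ["time_s","tcp_pos","contact_force","gripper_width","moment"]})
w=cams.capture("wrist");c=cams.capture("scene")
a=cv2.resize(w["image"][0:280,160:440,::-1],(560,560))
b=cv2.resize(c["image"][150:290,200:340,::-1],None,fx=4,fy=4,interpolation=cv2.INTER_CUBIC)
cv2.imwrite("pics/p3.png",cv2.resize(np.hstack([a,b]),(800,400)))
```

```text
{'time_s': 3.8833, 'tcp_pos': [0.4867, -0.0156, 0.0367], 'contact_force': [0.7497, -0.4227, -0.2639], 'gripper_width': 0.0463, 'moment': [-0.0373, -0.017, -0.0346]}
```

View pics/p3.png

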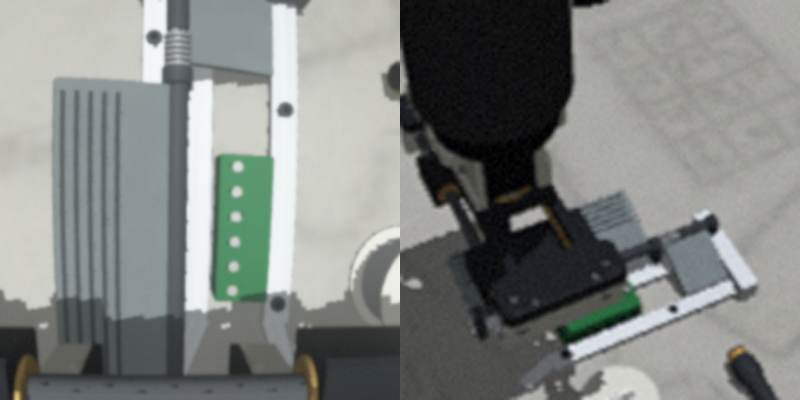

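```bash
cat >> h.py <<'E'
from scipy.spatial.transform import Rotation as Ro
def cloud(w,s):
    "wrist cloud in nest mm, HxWx3"
    h,wd=w["range_z"].shape;u,v=np.meshgrid(np.arange(wd),np.arange(h))
    a=np.stack([(u-w["cx"])/w["fx"],(v-w["cy"])/w["fy"]],-1);th=np.linalg.norm(a,axis=-1);k=np.tan(th)/np.maximum(th,1e-9)
    z=w["range_z"];P=np.stack([a[...,0]*k*z,a[...,1]*k*z,z],-1)
    T=w["T_tool_cam"];Rt=Ro.from_euler('xyz',s["eef_rot"],degrees=True).as_matrix()
    X=(P@T[:3,:3].T+T[:3,3])@Rt.T+s["tcp_pos"];p=np.load("nest.npy");C,S=np.cos(p[2]),np.sin(p[2])
    d=X-[p[0],p[1],0];N=np.stack([C*d[...,0]+S*d[...,1],-S*d[...,0]+C*d[...,1],d[...,2]],-1)*1e3
    N[z<=0]=np.nan;return N
E
python3 - <<'E'
from plant import get_state,cams
from h import *
s=get_state();w=cams.capture("wrist");N=cloud(w,s)
# p3 left panel px -> wrist px: u=160+x*280/400, v=y*.7
for n,x,y in [("pad left",65,200),("pad",90,200),("pad r",140,200),("pad L low",65,300),("pad r low",140,320),("flap top",235,40),("flap R",262,45),("flap L",205,40),("strip",245,220),("rail R",285,180),("rail L",200,150),("finger L",80,360),("finger R",265,360),("padfar",65,95),("shaft",177,200),("under fing",110,340),("below",85,340)]:
    print(n,np.nanmedian(N[int(y*.7)-1:int(y*.7)+2,160+int(x*.7)-1:162+int(x*.7)].reshape(-1,3),0).round(1))
E
```

```text
pad left [ 1.3 66.8 42.7]
pad [ 1.  58.5 39.7]
pad r [ 0.4 40.6 31.6]
pad L low [-34.7  68.2  43. ]
pad r low [-45.8  41.2  31.2]
flap top [67.1  3.5 16.8]
flap R [67.8 -8.6 12.1]
flap L [64.5 16.1 22.8]
strip [-7.6 -0.1 20.2]
rail R [  9.8 -19.6   7.6]
rail L [20.8 16.7  7.1]
finger L [-48.9  59.1  64.6]
finger R [-48.8  -1.   65.1]
padfar [39.  66.3 42.7]
shaft [ 0.3 27.4 28.6]
under fing [-51.6  52.5  36.5]
below [-50.6  61.8  40. ]
```

Run:
```python
from plant import get_state,cams
from h import *
s=get_state();print(s["time_s"],s["tcp_pos"],s["joints"],s["contact_force"])
w0=np.load("pics/w1.npz");s0=dict(eef_rot=[-179.9987,.0153,-9.5934],tcp_pos=[.4863,-.0157,.1497])
w=cams.capture("wrist");N=cloud(w,s);N0=cloud(w0,s0)
for u in (215,340):
  for v in range(228,262,3):print(u,v,"hover",N0[v,u].round(0),"now",N[v,u].round(0))
im=w["image"][200:290,180:380,::-1];im0=w0["image"][200:290,180:380,::-1]
cv2.imwrite("pics/f.png",cv2.convertScaleAbs(cv2.resize(np.vstack([im0,im]),(660,594),interpolation=cv2.INTER_CUBIC),alpha=1.8))
```

```text
4.0333 [ 0.48686915 -0.01550347  0.03688837] [ 2.13649067e+01  1.46413231e+01 -3.57448741e+01  1.77158178e-03
 -3.95992996e+01  5.90922201e+01] [-0.14639004 -0.12568694  0.62857898]
215 228 hover [-94.  94.   0.] now [-45.  63.  42.]
215 231 hover [-98.  94.   0.] now [-47.  63.  42.]
215 234 hover [-101.   94.   -0.] now [-48.  64.  42.]
215 237 hover [-104.   94.    1.] now [-50.  64.  42.]
215 240 hover [-108.   95.   -0.] now [-52.  64.  40.]
215 243 hover [-49.  61. 167.] now [-49.  61.  54.]
215 246 hover [-50.  61. 170.] now [-49.  61.  59.]
215 249 hover [-49.  60. 176.] now [-49.  60.  63.]
215 252 hover [-49.  59. 179.] now [-49.  59.  67.]
215 255 hover [-51.  59. 179.] now [-50.  59.  66.]
215 258 hover [-53.  59. 178.] now [-52.  60.  65.]
215 261 hover [-54.  59. 179.] now [-53.  60.  66.]
340 228 hover [-95. -36.  -0.] now [-58. -12.   0.]
340 231 hover [-98. -36.   1.] now [-60. -12.   0.]
340 234 hover [-101.  -36.   -1.] now [-63. -12.  -2.]
340 237 hover [-104.  -36.    1.] now [-65. -12.  -1.]
340 240 hover [-108.  -36.    0.] now [-67. -12.   0.]
340 243 hover [-49.  -1. 167.] now [-49.  -1.  53.]
340 246 hover [-49.   0. 172.] now [-49.   0.  59.]
340 249 hover [-49.   1. 176.] now [-48.   1.  63.]
340 252 hover [-49.   1. 179.] now [-49.   2.  67.]
340 255 hover [-51.   1. 180.] now [-50.   2.  68.]
340 258 hover [-52.   1. 180.] now [-51.   2.  68.]
340 261 hover [-49.   3. 190.] now [-49.   4.  77.]
```

View pics/f.png

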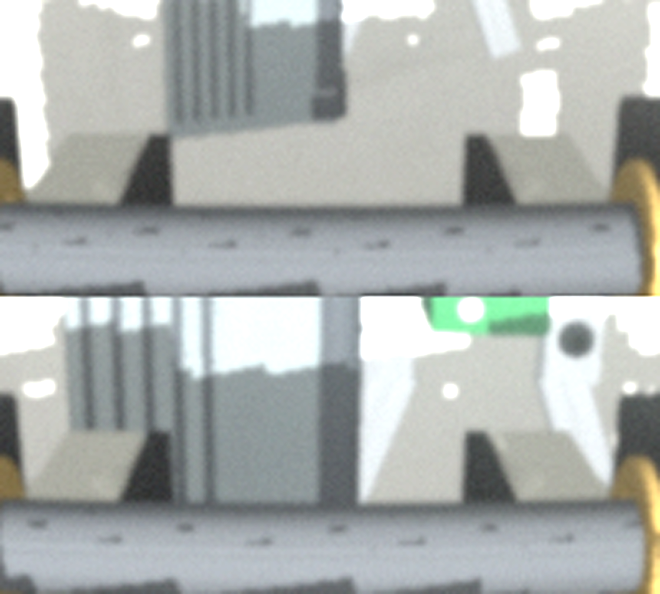

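Run:
```python
from plant import get_state,cams
from h import *
s=get_state();p=np.load("nest.npy");C,S=np.cos(p[2]),np.sin(p[2])
for n in ["scene","top"]:
    c=cams.capture(n);z=c["range_z"];v,u=np.mgrid[:420,:560]
    X=(np.stack([(u-c["cx"])/c["fx"]*z,(v-c["cy"])/c["fy"]*z,z],-1)-c["t"])@c["R"]
    d=X-[p[0],p[1],0];N=np.stack([C*d[...,0]+S*d[...,1],-S*d[...,0]+C*d[...,1],d[...,2]],-1)*1e3
    m=(z>0)&(abs(N[...,0]+60)<45)&(N[...,1]>-75)&(N[...,1]<140)&(N[...,2]>10)
    P=N[m]
    print(n,len(P),s["tcp_pos"])
    for lo,hi in [(-75,-40),(-40,-15),(-15,15),(50,80),(80,140)]:
        q=P[(P[:,1]>=lo)&(P[:,1]<hi)]
        if len(q): print(lo,hi,"z hist",np.histogram(q[:,2],np.arange(10,140,10))[0].tolist())
    if n=="scene":
        q=P[(abs(P[:,1])<25)&(P[:,2]>10)&(P[:,2]<85)]
        print(q[np.argsort(q[:,2])][::max(1,len(q)//40)].round(0).tolist())
```

```text
scene 16464 [ 0.48688754 -0.01550388  0.0369124 ]
-75 -40 z hist [2, 0, 202, 0, 0, 0, 0, 0, 0, 0, 112, 73]
-40 -15 z hist [4, 0, 0, 0, 0, 0, 0, 0, 0, 0, 7, 12]
-15 15 z hist [65, 18, 0, 0, 0, 0, 0, 0, 0, 0, 2, 17]
50 80 z hist [0, 0, 49, 21, 0, 12, 18, 2, 0, 0, 12, 47]
80 140 z hist [0, 0, 0, 0, 0, 0, 0, 0, 0, 0, 15, 51]
[[-27.0, -10.0, 10.0], [-42.0, -5.0, 10.0], [-24.0, -9.0, 10.0], [-41.0, -8.0, 11.0], [-47.0, -15.0, 11.0], [-37.0, -8.0, 12.0], [-40.0, -9.0, 12.0], [-20.0, -9.0, 12.0], [-15.0, -9.0, 12.0], [-17.0, -8.0, 13.0], [-28.0, -8.0, 13.0], [-33.0, -9.0, 14.0], [-35.0, -8.0, 14.0], [-88.0, 24.0, 14.0], [-22.0, -10.0, 15.0], [-90.0, 24.0, 15.0], [-92.0, 25.0, 16.0], [-37.0, -9.0, 16.0], [-33.0, -9.0, 17.0], [-27.0, -2.0, 18.0], [-15.0, -5.0, 18.0], [-36.0, -7.0, 18.0], [-27.0, -10.0, 18.0], [-39.0, -9.0, 18.0], [-19.0, -9.0, 18.0], [-35.0, -1.0, 19.0], [-24.0, -9.0, 19.0], [-38.0, -7.0, 19.0], [-39.0, -4.0, 19.0], [-22.0, -5.0, 19.0], [-32.0, -3.0, 19.0], [-26.0, -9.0, 20.0], [-42.0, -6.0, 20.0], [-28.0, -8.0, 20.0], [-21.0, -8.0, 20.0], [-21.0, -3.0, 20.0], [-19.0, -4.0, 20.0], [-30.0, -4.0, 20.0], [-20.0, -1.0, 20.0], [-18.0, -5.0, 20.0], [-38.0, -6.0, 21.0], [-35.0, -5.0, 21.0], [-24.0, -5.0, 21.0], [-15.0, -10.0, 21.0], [-30.0, -3.0, 21.0], [-41.0, -8.0, 21.0], [-32.0, -7.0, 22.0], [-91.0, 23.0, 28.0]]
top 14182 [ 0.48688754 -0.01550388  0.0369124 ]
-40 -15 z hist [0, 0, 0, 0, 0, 0, 0, 0, 0, 0, 0, 0]
-15 15 z hist [0, 0, 0, 0, 0, 0, 0, 0, 0, 0, 0, 0]
50 80 z hist [0, 0, 6, 6, 0, 0, 0, 0, 0, 0, 0, 0]
80 140 z hist [0, 0, 0, 0, 0, 0, 0, 0, 0, 0, 0, 16]
```

Both cameras put the real fingertips about 15 mm above the TCP reading (tips at z ≈ 51 mm now), and the force reads zero. The tips are therefore still above the paddle. I go on down in small steps and watch the force and the flap.

Request:
{"op": "apply_moves", "data": {
  "targets": [
    {"dp":[0,0,-0.003],"yaw":0},
    {"dp":[0,0,-0.006],"yaw":0},
    {"dp":[0,0,-0.009],"yaw":0},
    {"dp":[0,0,-0.012],"yaw":0},
    {"dp":[0,0,-0.014],"yaw":0},
    {"dp":[0,0,-0.016],"yaw":0},
    {"dp":[0,0,-0.018],"yaw":0},
    {"dp":[0,0,-0.02],"yaw":0},
    {"dp":[0,0,-0.02],"yaw":0}
  ]
}}

```text
time_s: 4.93
tcp_pos: [0.487, -0.0154, 0.0166]
eef_rot: [-180.0, -0.0, -9.5]
contact_force: [-1.1, 3.0, 2.3]
gripper_width: 0.0459
gripper_force: 1.5
```

```bash
cat > chk.py <<'E'
from plant import get_state,cams
from h import *
s=get_state();print({k:np.round(s[k],4).tolist() for k in ["time_s","tcp_pos","contact_force","moment"]})
w=cams.capture("wrist");N=cloud(w,s).reshape(-1,3);im=w["image"].reshape(-1,3).astype(int)
def reg(n,x0,x1,y0,y1,z0=-20,z1=60):
    q=N[(N[:,0]>x0)&(N[:,0]<x1)&(N[:,1]>y0)&(N[:,1]<y1)&(N[:,2]>z0)&(N[:,2]<z1)]
    print(n,len(q),np.median(q,0).round(1) if len(q) else "")
reg("paddle y60-70",-20,30,58,64);reg("paddle y40-46",-20,30,40,46)
reg("flap y16-20",60,85,16,20,9);reg("flap y0",60,85,-2,2,9);reg("flap y-8",60,85,-9,-5,9)
g=(im[:,1]>im[:,0]*1.5)&(im[:,1]>im[:,2]*1.2)&(abs(N[:,1])<15)&(abs(N[:,2]-20)<4)&(abs(N[:,0])<100)
q=N[g];print("strip",len(q),np.percentile(q[:,0],[1,99]).round(1),np.percentile(q[:,1],[2,50,98]).round(1) if len(q) else "")
F=cloud(w,s)
for u in (215,340):print("finger end",u,[F[v,u].round(0).tolist() for v in (238,242,246)])
E
python3 chk.py
```

```text
{'time_s': 4.9333, 'tcp_pos': [0.487, -0.0154, 0.0166], 'contact_force': [-1.1433, 3.0286, 2.2828], 'moment': [1.0161, -0.0977, 0.042]}
paddle y60-70 1190 [ 5.4 60.9 25.4]
paddle y40-46 1261 [ 5.  43.  25.8]
flap y16-20 182 [66.3 17.9 26.7]
flap y0 203 [66.8 -0.  27.3]
flap y-8 203 [66.9 -6.9 27.5]
strip 3914 [-39.8  17.3] [-10.   -0.8  10.4]
finger end 215 [[-49.0, 63.0, 25.0], [-49.0, 62.0, 32.0], [-49.0, 61.0, 37.0]]
finger end 340 [[-58.0, -7.0, 1.0], [-49.0, -1.0, 32.0], [-48.0, 0.0, 39.0]]
```

Request:
{"op": "apply_moves", "data": {
  "targets": [
    {"dp":[0,0,-0.002],"yaw":0},
    {"dp":[0,0,-0.004],"yaw":0},
    {"dp":[0,0,-0.006],"yaw":0},
    {"dp":[0,0,-0.008],"yaw":0},
    {"dp":[0,0,-0.01],"yaw":0},
    {"dp":[0,0,-0.011],"yaw":0},
    {"dp":[0,0,-0.011],"yaw":0}
  ]
}}

```text
time_s: 5.57
tcp_pos: [0.4866, -0.0159, 0.0055]
eef_rot: [180.0, 0.0, -9.6]
contact_force: [1.0, -1.1, 5.4]
gripper_width: 0.0461
gripper_force: 2.1
```

```bash
python3 chk.py
```

```text
{'time_s': 5.5667, 'tcp_pos': [0.4866, -0.0159, 0.0055], 'contact_force': [0.9661, -1.0666, 5.3506], 'moment': [-0.3303, -0.1773, 0.0071]}
paddle y60-70 1091 [ 5.5 61.  11.4]
paddle y40-46 1307 [ 5.2 42.9 19.4]
flap y16-20 106 [63.2 18.  30.5]
flap y0 87 [62.  -0.1 38.7]
flap y-8 78 [61.5 -7.1 42. ]
strip 4527 [-39.8  17.3] [-10.   -0.8  10.5]
finger end 215 [[-51.0, 63.0, 10.0], [-49.0, 61.0, 22.0], [-49.0, 60.0, 27.0]]
finger end 340 [[-54.0, -6.0, 1.0], [-49.0, -1.0, 21.0], [-49.0, -0.0, 28.0]]
```

Run:
```python
from plant import get_state,cams
from h import *
s=get_state();w=cams.capture("wrist");F=cloud(w,s)
for u in (325,333,340,348):print(u,[F[v,u].round(0).tolist()+w["image"][v,u].tolist() for v in range(237,246)])
cv2.imwrite("pics/g.png",cv2.convertScaleAbs(cv2.resize(w["image"][150:270,180:380,::-1],(800,480),interpolation=cv2.INTER_CUBIC),alpha=1.4))
```

```text
325 [[-54.0, 3.0, 1.0, 114, 115, 112], [-54.0, 3.0, 1.0, 114, 116, 112], [-55.0, 3.0, 0.0, 104, 106, 102], [-55.0, 3.0, 1.0, 86, 88, 83], [-51.0, 5.0, 16.0, 59, 63, 60], [-51.0, 6.0, 17.0, 43, 48, 47], [-51.0, 6.0, 19.0, 42, 45, 43], [-50.0, 6.0, 20.0, 40, 44, 43], [-50.0, 6.0, 22.0, 40, 42, 41]]
333 [[-54.0, -1.0, 1.0, 113, 114, 110], [-55.0, -2.0, -0.0, 113, 116, 111], [-55.0, -2.0, 1.0, 111, 113, 108], [-56.0, -2.0, -0.0, 107, 109, 104], [-49.0, 2.0, 20.0, 99, 100, 95], [-49.0, 2.0, 21.0, 98, 99, 93], [-49.0, 3.0, 24.0, 102, 103, 98], [-49.0, 3.0, 25.0, 100, 101, 95], [-49.0, 3.0, 27.0, 102, 104, 97]]
340 [[-54.0, -6.0, 0.0, 113, 115, 111], [-54.0, -6.0, 1.0, 112, 114, 109], [-55.0, -6.0, 0.0, 109, 108, 106], [nan, nan, nan, 107, 108, 104], [-49.0, -2.0, 20.0, 99, 102, 95], [-49.0, -1.0, 22.0, 97, 100, 94], [-49.0, -1.0, 23.0, 98, 100, 94], [-49.0, -1.0, 24.0, 99, 101, 95], [-49.0, -1.0, 25.0, 98, 98, 94]]
348 [[-53.0, -10.0, 2.0, 112, 114, 109], [-55.0, -11.0, -0.0, 112, 113, 108], [-55.0, -10.0, 0.0, 109, 112, 107], [-56.0, -11.0, -1.0, 103, 106, 100], [-49.0, -5.0, 21.0, 100, 101, 95], [-49.0, -5.0, 22.0, 97, 99, 94], [-49.0, -5.0, 24.0, 96, 99, 93], [-48.0, -4.0, 26.0, 97, 99, 93], [-49.0, -4.0, 26.0, 98, 98, 93]]
```

View pics/g.png

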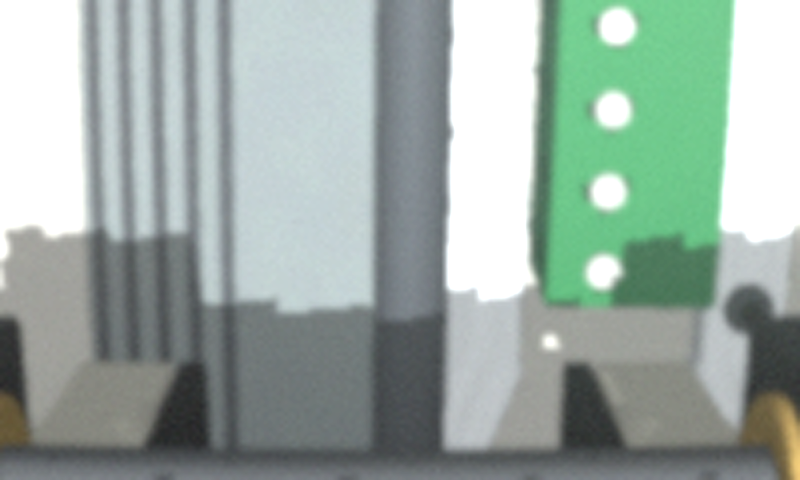

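Request:
{"op": "apply_moves", "data": {
  "targets": [
    {"dp":[0.002,0,-0.001],"yaw":0},
    {"dp":[0.004,-0.001,-0.001],"yaw":0},
    {"dp":[0.006,-0.001,-0.001],"yaw":0},
    {"dp":[0.008,-0.0015,-0.001],"yaw":0},
    {"dp":[0.01,-0.0015,-0.001],"yaw":0},
    {"dp":[0.012,-0.002,-0.001],"yaw":0},
    {"dp":[0.014,-0.0025,-0.001],"yaw":0},
    {"dp":[0.016,-0.003,-0.001],"yaw":0},
    {"dp":[0.018,-0.003,-0.001],"yaw":0},
    {"dp":[0.02,-0.0035,-0.001],"yaw":0},
    {"dp":[0.022,-0.0035,-0.001],"yaw":0},
    {"dp":[0.024,-0.004,-0.001],"yaw":0},
    {"dp":[0.024,-0.004,-0.001],"yaw":0}
  ]
}}

```text
time_s: 6.75
tcp_pos: [0.5113, -0.0196, 0.0048]
eef_rot: [-180.0, -0.0, -9.5]
contact_force: [-2.1, 1.2, 4.1]
gripper_width: 0.0464
gripper_force: 2.1
```

```bash
python3 chk.py
```

```text
{'time_s': 6.75, 'tcp_pos': [0.5113, -0.0196, 0.0048], 'contact_force': [-2.0659, 1.2155, 4.1141], 'moment': [0.6714, 0.7601, 0.0378]}
paddle y60-70 1042 [ 6.1 61.1 10.8]
paddle y40-46 1237 [ 6.3 42.9 19.3]
flap y16-20 510 [72.4 17.9 30.6]
flap y0 574 [72.2  0.  39.2]
flap y-8 565 [72.3 -6.9 42.5]
strip 4447 [-22.4  34.9] [-9.   0.1 11.3]
finger end 215 [[-26.0, 64.0, 10.0], [-24.0, 62.0, 20.0], [-24.0, 61.0, 26.0]]
finger end 340 [[-22.0, -1.0, 21.0], [-24.0, -1.0, 20.0], [-24.0, 0.0, 27.0]]
```

Request:
{"op": "apply_moves", "data": {
  "targets": [
    {"dp":[0.0025,-0.0004,0],"yaw":0},
    {"dp":[0.005,-0.0008,0],"yaw":0},
    {"dp":[0.0075,-0.0013,0],"yaw":0},
    {"dp":[0.01,-0.0017,0],"yaw":0},
    {"dp":[0.0125,-0.0021,0],"yaw":0},
    {"dp":[0.015,-0.0025,0],"yaw":0},
    {"dp":[0.0175,-0.003,0],"yaw":0},
    {"dp":[0.02,-0.0034,0],"yaw":0},
    {"dp":[0.0225,-0.0038,0],"yaw":0},
    {"dp":[0.025,-0.0042,0],"yaw":0},
    {"dp":[0.0275,-0.0046,0],"yaw":0},
    {"dp":[0.03,-0.0051,0],"yaw":0},
    {"dp":[0.0325,-0.0055,0],"yaw":0},
    {"dp":[0.035,-0.0059,0],"yaw":0},
    {"dp":[0.0375,-0.0063,0],"yaw":0},
    {"dp":[0.04,-0.0067,0],"yaw":0},
    {"dp":[0.04,-0.0067,0],"yaw":0}
  ]
}}

```text
time_s: 8.22
tcp_pos: [0.5515, -0.0263, 0.0048]
eef_rot: [-180.0, -0.0, -9.5]
contact_force: [-1.1, 1.7, 3.1]
gripper_width: 0.0461
gripper_force: 2.1
```

```bash
python3 chk.py
```

```text
{'time_s': 8.2167, 'tcp_pos': [0.5515, -0.0263, 0.0048], 'contact_force': [-1.0556, 1.6955, 3.1276], 'moment': [0.5957, 0.6393, 0.0885]}
paddle y60-70 625 [16.9 60.8 13.3]
paddle y40-46 684 [15.  42.9 19.4]
flap y16-20 539 [72.4 18.  30.6]
flap y0 611 [72.5  0.  39. ]
flap y-8 634 [72.6 -7.1 42.2]
strip 2418 [18.2 50.9] [-9.1  0.1 11.3]
finger end 215 [[15.0, 64.0, 10.0], [17.0, 62.0, 21.0], [17.0, 61.0, 26.0]]
finger end 340 [[19.0, -0.0, 22.0], [17.0, -1.0, 21.0], [17.0, 0.0, 27.0]]
```

Request:
{"op": "apply_moves", "data": {
  "targets": [
    {"dp":[0.002,-0.0003,0],"yaw":0},
    {"dp":[0.004,-0.0007,0],"yaw":0},
    {"dp":[0.006,-0.001,0],"yaw":0},
    {"dp":[0.0075,-0.0013,0],"yaw":0},
    {"dp":[0.0085,-0.0014,0],"yaw":0},
    {"dp":[0.0095,-0.0016,0],"yaw":0},
    {"dp":[0.0105,-0.0018,0],"yaw":0},
    {"dp":[0.011,-0.0019,0],"yaw":0},
    {"dp":[0.011,-0.0019,0],"yaw":0}
  ]
}}

```text
time_s: 9.02
tcp_pos: [0.5619, -0.0281, 0.0047]
eef_rot: [-180.0, -0.0, -9.5]
contact_force: [-3.4, 1.4, 3.8]
gripper_width: 0.0457
gripper_force: 2.1
```

Request:
{"op": "apply_moves", "data": {
  "targets": [
    {"dp":[0.0005,-0.0001,0],"yaw":0},
    {"dp":[0.001,-0.0002,0],"yaw":0},
    {"dp":[0.001,-0.0002,0],"yaw":0}
  ]
}}

```text
time_s: 9.27
tcp_pos: [0.5628, -0.0283, 0.0047]
eef_rot: [-180.0, 0.0, -9.5]
contact_force: [-2.8, 2.3, 4.4]
gripper_width: 0.046
gripper_force: 2.2
```

```bash
python3 chk.py
```

```text
{'time_s': 9.2667, 'tcp_pos': [0.5628, -0.0283, 0.0047], 'contact_force': [-2.7534, 2.2723, 4.4491], 'moment': [0.9263, 1.1917, 0.0673]}
paddle y60-70 463 [27.9 60.4 25.5]
paddle y40-46 562 [16.6 43.  19.2]
flap y16-20 536 [73.  18.  30.6]
flap y0 604 [72.5 -0.  39. ]
flap y-8 629 [72.8 -7.1 42.3]
strip 1526 [29.3 50.5] [-9.1  0.4 11.3]
finger end 215 [[27.0, 64.0, 10.0], [28.0, 62.0, 20.0], [28.0, 61.0, 25.0]]
finger end 340 [[30.0, -1.0, 20.0], [28.0, -1.0, 21.0], [28.0, 0.0, 26.0]]
```

Request:
{"op": "apply_moves", "data": {
  "targets": [
    {"dp":[0.0005,-0.0001,0],"yaw":0},
    {"dp":[0.001,-0.0002,0],"yaw":0},
    {"dp":[0.0015,-0.0003,0],"yaw":0},
    {"dp":[0.0015,-0.0003,0],"yaw":0}
  ]
}}

```text
time_s: 9.65
tcp_pos: [0.5644, -0.0287, 0.0048]
eef_rot: [180.0, -0.0, -9.5]
contact_force: [-2.8, 2.6, 3.2]
gripper_width: 0.0462
gripper_force: 2.2
```

Request:
{"op": "apply_moves", "data": {
  "targets": [
    {"dp":[0.0005,-0.0001,0],"yaw":0},
    {"dp":[0.001,-0.0002,0],"yaw":0},
    {"dp":[0.001,-0.0002,0],"yaw":0}
  ]
}}

```text
time_s: 9.9
tcp_pos: [0.5646, -0.0288, 0.0046]
eef_rot: [180.0, 0.1, -9.6]
contact_force: [-4.6, 4.0, 4.8]
gripper_width: 0.0462
gripper_force: 3.7
```

```bash
python3 chk.py
```

```text
{'time_s': 9.9, 'tcp_pos': [0.5646, -0.0288, 0.0046], 'contact_force': [-4.6065, 3.9861, 4.832], 'moment': [1.4445, 1.9927, -0.0728]}
paddle y60-70 291 [28.2 59.8 18.2]
paddle y40-46 515 [ 0.4 43.  19. ]
flap y16-20 536 [72.3 18.  30.7]
flap y0 599 [72.7  0.  39.1]
flap y-8 643 [72.6 -7.  42.5]
strip 1335 [30.7 50.3] [-9.   0.2 11.2]
finger end 215 [[29.0, 63.0, 10.0], [30.0, 62.0, 20.0], [30.0, 61.0, 26.0]]
finger end 340 [[32.0, -1.0, 21.0], [30.0, -1.0, 20.0], [31.0, 0.0, 28.0]]
```

Request:
{"op": "apply_moves", "data": {
  "targets": [
    {"dp":[0.0005,-0.0001,0],"yaw":0},
    {"dp":[0.001,-0.0002,0],"yaw":0},
    {"dp":[0.0015,-0.0002,0],"yaw":0},
    {"dp":[0.0015,-0.0002,0],"yaw":0}
  ]
}}

```text
time_s: 10.28
tcp_pos: [0.5647, -0.029, 0.0045]
eef_rot: [180.0, 0.2, -9.6]
contact_force: [-10.2, 5.3, 8.6]
gripper_width: 0.0464
gripper_force: 5.7
```

```bash
python3 chk.py
```

```text
{'time_s': 10.2833, 'tcp_pos': [0.5647, -0.029, 0.0045], 'contact_force': [-10.1522, 5.3298, 8.6006], 'moment': [2.1068, 3.4259, -0.139]}
paddle y60-70 220 [27.5 59.7 11.9]
paddle y40-46 504 [ 0.3 43.  18.9]
flap y16-20 556 [72.6 18.  30.7]
flap y0 607 [72.9  0.1 39.4]
flap y-8 638 [72.8 -7.  42.9]
strip 1353 [30.9 50.3] [-9.2  0.3 11.2]
finger end 215 [[29.0, 63.0, 10.0], [31.0, 61.0, 21.0], [30.0, 60.0, 26.0]]
finger end 340 [[32.0, -1.0, 20.0], [30.0, -1.0, 20.0], [30.0, -0.0, 26.0]]
```

The force rises to 10 N with no further travel and the near end is at about 30.5 mm, so the strip is home. I back off the strip with the paddle still held down, and check.

Request:
{"op": "apply_moves", "data": {
  "targets": [
    {"dp":[-0.001,0.0002,0],"yaw":0},
    {"dp":[-0.002,0.0003,0],"yaw":0},
    {"dp":[-0.003,0.0005,0],"yaw":0},
    {"dp":[-0.004,0.0007,0],"yaw":0},
    {"dp":[-0.005,0.0008,0],"yaw":0},
    {"dp":[-0.006,0.001,0],"yaw":0},
    {"dp":[-0.007,0.0012,0],"yaw":0},
    {"dp":[-0.007,0.0012,0],"yaw":0}
  ]
}}

```text
time_s: 11.0
tcp_pos: [0.5607, -0.0275, 0.0051]
eef_rot: [-180.0, -0.1, -9.5]
contact_force: [3.1, 1.6, 3.2]
gripper_width: 0.046
gripper_force: 2.1
```

```bash
python3 chk.py
```

```text
{'time_s': 11.0, 'tcp_pos': [0.5607, -0.0275, 0.0051], 'contact_force': [3.1464, 1.5889, 3.231], 'moment': [0.6403, -1.3712, -0.0533]}
paddle y60-70 511 [25.7 60.6 24.1]
paddle y40-46 615 [15.8 42.9 19.6]
flap y16-20 532 [72.8 18.  30.4]
flap y0 604 [72.5 -0.  38.3]
flap y-8 624 [72.8 -7.  41.5]
strip 1393 [31.3 50.7] [-9.   0.2 11.4]
finger end 215 [[25.0, 64.0, 11.0], [26.0, 62.0, 21.0], [26.0, 61.0, 27.0]]
finger end 340 [[21.0, -5.0, 1.0], [26.0, -1.0, 20.0], [26.0, 1.0, 28.0]]
```

The strip stayed home with its near end at 31 mm, and the finger is clear of it by about 4 mm. Now I let the paddle up.

Request:
{"op": "apply_moves", "data": {
  "targets": [
    {"dp":[0,0,0.003],"yaw":0},
    {"dp":[0,0,0.006],"yaw":0},
    {"dp":[0,0,0.009],"yaw":0},
    {"dp":[0,0,0.012],"yaw":0},
    {"dp":[0,0,0.016],"yaw":0},
    {"dp":[0,0,0.022],"yaw":0},
    {"dp":[0,0,0.03],"yaw":0},
    {"dp":[0,0,0.045],"yaw":0},
    {"dp":[0,0,0.065],"yaw":0},
    {"dp":[0,0,0.085],"yaw":0},
    {"dp":[0,0,0.105],"yaw":0},
    {"dp":[0,0,0.12],"yaw":0},
    {"dp":[0,0,0.12],"yaw":0},
    {"dp":[0,0,0.12],"yaw":0}
  ]
}}

```text
time_s: 12.22
tcp_pos: [0.5599, -0.0279, 0.126]
eef_rot: [-180.0, -0.1, -9.6]
contact_force: [0.3, -0.6, -0.4]
gripper_width: 0.0463
gripper_force: 0.0
```

```bash
python3 chk.py
python3 - <<'E'
from plant import cams
import cv2
w=cams.capture("wrist");cv2.imwrite("pics/end.png",cv2.resize(w["image"][:,:,::-1],(800,600),interpolation=cv2.INTER_CUBIC))
E
```

```text
{'time_s': 12.2167, 'tcp_pos': [0.5599, -0.0279, 0.126], 'contact_force': [0.3242, -0.6253, -0.3698], 'moment': [-0.0381, 0.0315, 0.0294]}
paddle y60-70 383 [ 5.8 60.9 24.9]
paddle y40-46 388 [ 5.8 42.9 25.6]
flap y16-20 150 [72.5 18.  26.7]
flap y0 151 [72.3  0.  27.6]
flap y-8 144 [73.2 -7.2 27.8]
strip 490 [31.8 51.8] [-9.1 -0.7 10.6]
finger end 215 [[-22.0, 90.0, 1.0], [25.0, 62.0, 141.0], [25.0, 61.0, 147.0]]
finger end 340 [[-22.0, -31.0, 1.0], [25.0, -1.0, 142.0], [26.0, 0.0, 148.0]]
```

View pics/end.png

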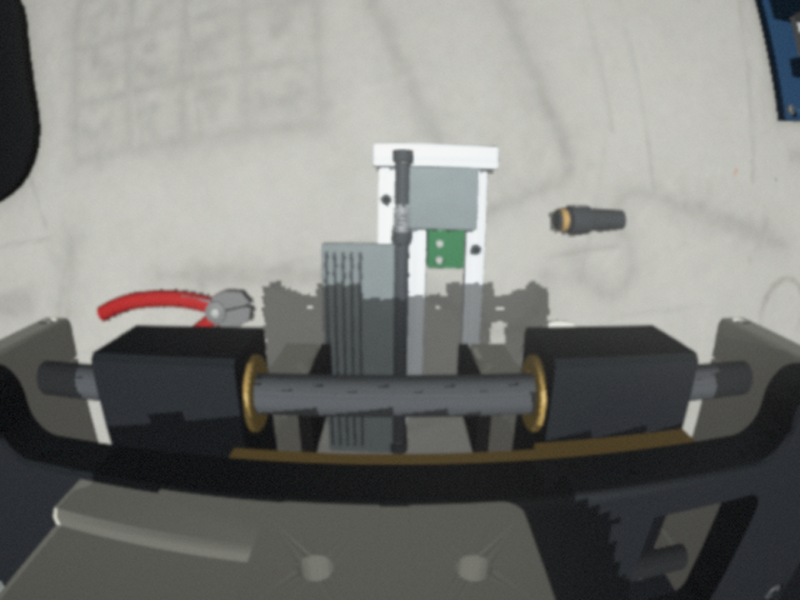

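The flap lies level (27.6 mm, about 0.4 rad) on the strip. The strip's stub shows at about (445,248), home, and nothing else has moved.

```bash
python3 -c "
from plant import r
print(r.close_job())"
```

```text
the job is handed in; nothing more can be done
None
```

The strip is home against the end stop and clamped under the closed flap; the plug, reel and cutters were not touched, and I handed the job in at about 12 s.

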